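Take a marker lamp off its keyhole studs

ROBOT

A 6-joint arm with a two-finger parallel gripper is mounted at the origin on the work surface. World frame = base frame: x ahead of the robot, y to its left, z up, the work surface at z = 0. Lengths are in m, angles in degrees, forces in N, time in s.
With the tool pointing down it reaches from about 0.375 to 0.9 m from the base axis. Payload 3.1 kg.
Tool frame: the origin (TCP) lies at the very end of the fingers, on their centre line; the grasp point (between the pads) lies 19 mm behind it (bot.tcp_to_grasp is the distance from the TCP to the grasp point, in m); z points along the fingers, y is the direction in which the jaws open and shut (so a half turn about z gives the same grasp; the last joint's range is limited). The gripper opens to 87 mm and grips with 3 to 60 N. Pads are 19 mm wide; open, the fingers measure 117 mm over their backs; the gripper's body (75 mm by 190 mm) begins 51 mm behind the grasp point.
Start: joints at [60.189, 30.224, 82.088, -0, 67.689, -10.227], TCP at [0.209, 0.589, 0.223] pointing down, gripper open.
Joint ranges: [-176.69, 176.69], [-43.24, 126.21], [12.49, 139.97], [-82, 262], [0, 151.66], [-163.58, 163.58]. Speed limits (degrees/s): [159.86, 159.86, 180, 180, 180, 180].

INTERFACE

Orientations are given as a 3x3 rotation matrix whose columns are the frame's x, y, z axes.
In Python, from rig import telemetry, eyes, order, bot gives the robot as it stands. The module is installed in compiled form; this text tells all that it offers.
- The arm moves only by the tool servo_tool, never from a script. Its argument "targets" is a list of rows, each a list of 2 entries, a list of its own where there are three numbers: the shift along the tool's x, y, z in m, then the turn, a rotation vector about the tool's x, y, z in rad. In form: [[[tx, ty, tz], [wx, wy, wz]], ...]. A call has 1 to 12 rows; each row is the pose to reach, as a shift and turn from the pose commanded when the call began, along the tool's axes at that moment; what a row does not reach only later rows make up. A row lasts 1/8 s, in which the tool goes at most 62.5 mm and 10.7 degrees, less where a joint would pass 70% of its speed; a pose out of reach is approached as far as the arm can. A call with a gripper value outside its range is refused whole. "gripper" is the finger opening in m, from 0 to 0.087, set as the call begins (left out, the last holds). The fingers move at their own pace and stop on an object; the grip force is fixed at half the most. Time passes only in rows, so rows that repeat a pose let the fingers close. It gives the time, the measured TCP pose, the force and the opening at its end, in the units of the state.
- telemetry.read_state(): the state, without advancing time (a new reading comes with each control period).
- eyes.capture(name): name is "scene" or "side" or "wrist"; returns a dict with "pixels" (400x640x3 uint8, blue, green, red), "intrinsics" (3x3 intrinsics, pixels), "extrinsics" (4x4, takes a point from camera to world coordinates); the wrist camera has in their place "T_tool_cam" (4x4, takes a point from camera to tool coordinates, whose origin is the TCP and whose axes are the flange's). Camera axes: x right, y down, z forward; pixel columns grow to the right and rows downward; lengths in m; the calibration is good to about 2 mm. The wrist camera is an equidistant fisheye: a pixel r from the principal point sees the ray r / f radians off the axis. A picture is of the moment at which its call begins: read the wrist's pose just before it. There is no depth.
- order.hand_in(): hands the job in, once; it reports no verdict.
The state is a dict: "time_s": time; "joint_positions": joint angles; "qvel": joint speeds; "tau": joint torques, N m; "position": TCP position; "tcp_rot": TCP orientation; "force": force on the tool from outside, world axes, zero at the start; "moment": the same for the moment, N m; "opening": opening from 0.0 (shut) to 1.0 (fully open).
Only numpy, scipy, OpenCV 4.12 (cv2) and the standard library are available. Lean on these libraries where they do the work, as an engineer would, in place of code of your own. Each camera call takes 0.05 s, during which the arm holds its last target. There are 200 camera calls.

TASK

The marker lamp hangs by its two keyhole slots on the headed studs of the sloping red panel. Slide it up the slope until it comes up gently against the stop bar, where the stud heads stand in the wide ends of the slots; then lift it squarely off the slope and set it down flat on its plate in the black tray. Don't force the lamp against its mounting, don't drop it, and leave the tape roll, the screwdriver and the loose lens where they are.

Things in the scene. Friction and masses are not known exactly. Their poses are not given: they have to be found in the camera images.
- lamp_mid (a point): Centre of the marker lamp (about 350 g): aluminium plate 200 x 64 x 5 mm, chrome housing on its middle. Point 28 mm above the plate's underside, mid length and width. x along the plate, up the slope; z out of the slope. Housing x -20 to +26 mm, flat sides 40 mm apart up to 36 mm above the underside, round top at 56 mm; amber lens below it to x -42. Friction keeps it where left on the slope.
- lamp_lip (a point): Middle of the outer face of the lamp's turned-up lip at the lower end of the plate, 100 mm down the slope from lamp_mid and 12 mm above the plate's underside. The lip is 64 mm wide, 5 mm thick and rises 24 mm above the underside: a good place to push up the slope. Same axes as lamp_mid.
- wide_hole (a point): Centre of the lower keyhole's wide end, on the plate's top, 82 mm down the slope from lamp_mid; 24 mm across, with a slot 11 mm wide running up the slope, 40 mm centre to centre. A second equal keyhole lies 122 mm higher (40 mm up the slope from lamp_mid). At the start both studs stand in the narrow slots. Same axes as lamp_mid.
- panel: Fixed dark red panel, 330 mm up the slope x 240 mm wide, on a steel stand. Origin on the bench under its middle; x level, the way the 20 degree slope rises; z up. On its centre line: two studs 122 mm apart (shank 8 mm, head 18 mm across, 6.5 to 11.5 mm above the face) and above them a stop bar 64 mm wide, 20 mm high.
- panel_mid (a point): Middle of the panel's face, 100 mm above the bench, under the lamp's middle at the start; axes as panel. Studs and stop bar are one rail, clamped up to 16 mm higher or lower from case to case (not reported): the lamp slides 7 to 39 mm up until its upper edge meets the stop bar; only there, within about 3 mm, do the heads pass the wide holes, square to the slope.
- tray: Fixed open black parts tray, 260 x 180 mm outside, 28 mm high, walls and floor 5 mm thick. Origin at the centre of its underside, x along its length, z up.
- tape: Roll of black tape lying flat, 100 mm across, 24 mm high; origin at the centre of its underside. Leave alone.
- driver: Screwdriver, 190 mm long, lying on the bench. Leave alone.
- lens: Loose amber lens dome, 68 mm across, 64 mm high; origin at the centre of its underside. Leave alone.
Not all that is in view belongs to the job. Leave any pink, purple or yellow look-alike of the part that bears lamp_mid alone.

How it is judged (in metres and radians):
On the way, in this order (a step that is already met when the one before it is completed fails the run):
1. the lamp has been slid at least 5 mm up the slope, still flat on the panel (x of panel_mid in the frame of lamp_mid below -0.005 m and z of panel_mid in the frame of lamp_mid above -0.0305 m), for 0.1 s.
2. the lamp is clear of the studs, at least 15 mm off the slope (z of panel_mid in the frame of lamp_mid below -0.043 m), for 0.05 s.
At the end, for the whole second after the job is handed in: The lamp lies flat on its plate on the tray's floor (within 3.5 degrees of level, lamp_mid within 3 mm of its resting height of 33 mm above the tray's underside, and inside the walls), released and at rest; tape roll, screwdriver and lens within 20 mm of where they were (z of lamp_mid in the frame of tray between 0.029 and 0.036 m and x of lamp_mid in the frame of tray between -0.07 and 0.07 m and y of lamp_mid in the frame of tray between -0.07 and 0.07 m and angle between lamp_mid's own z axis and vertical below 0.06 rad and distance of each of tape, driver, lens from where it was at the start of the episode below 0.02 m); the robot touches nothing.
It fails at once if the lamp is forced against the panel, studs or stop bar with more than 35 N (contact force between lamp and panel above 35 N).
It fails at once if the lamp is dropped (falls free at more than 0.6 m/s) (contact force between the fingers and lamp below 0.2 N and linear speed of lamp above 0.6 m/s).
It fails at once if tape roll, screwdriver or lens moved by more than 20 mm (distance of any of tape, driver, lens from where it was at the start of the episode above 0.02 m).
It also fails if it takes over 51 s, if anything falls off the work surface, if the arm or the gripper's body presses on something with over 40 N, if the wrist force passes 120 N, or if a joint passes its speed limit or range.

## Working session

There is one attempt and no reset: what is moved stays moved. The work goes in short steps, Python scripts to look and compute and a tool call to move; the robot and the scene stay as the last step left them, time stands still between calls to the robot, and variables do not carry over. Pictures are saved under pics/ and viewed, about 8 in all and at most 12, crops included, and the job is handed in when it is done.

Besides the shell and the picture viewer there is one more tool, called after "Call:" in YAML: its name, and indented under it one key for each argument. servo_tool: Moves the arm, as the interface text tells. Its arguments: {"type":"object","properties":{"targets":{"type":"array","items":{"type":"array"}},"gripper":{"type":"number"}},"required":["targets"]}

```bash
mkdir -p pics
python3 - <<'E'
from rig import telemetry, eyes
import cv2, numpy as np, pickle
s=telemetry.read_state(); print(s)
d={}
for n in("scene","side","wrist"):
    c=eyes.capture(n); d[n]=c; cv2.imwrite(f"pics/{n}0.png",c["pixels"])
    print(n,{k:np.round(v,4).tolist() for k,v in c.items() if k!="pixels"})
pickle.dump((s,d),open("d0.pkl","wb"))
E
```

```text
{'time_s': 0.0, 'joint_positions': array([ 6.01880388e+01,  3.02770984e+01,  8.21561932e+01, -2.39398879e-03,
        6.76893336e+01, -1.02286632e+01]), 'qvel': array([-0.03386015, -0.01341727,  0.06235122,  0.04755217,  0.09238201,
       -0.03772576]), 'tau': array([-2.45559793e-03, -4.40048826e+01, -1.76587880e+01,  6.32289983e-02,
        5.81479899e-02, -1.44207370e-04]), 'position': array([0.20911312, 0.58820202, 0.22159274]), 'tcp_rot': array([[-9.42160353e-01,  3.35160868e-01, -1.03047828e-03],
       [ 3.35162278e-01,  9.42158547e-01, -1.87619836e-03],
       [ 3.42045649e-04, -2.11305715e-03, -9.99997709e-01]]), 'force': array([ 0.35640987,  0.05402263, -0.49774154]), 'moment': array([-0.03392406, -0.04336671,  0.01870582]), 'opening': 0.9961761949175875}
scene {'intrinsics': [[380.3596, 0.0, 326.2828], [0.0, 380.3596, 203.0278], [0.0, 0.0, 1.0]], 'extrinsics': [[-0.3892, 0.5546, -0.7355, 1.6288], [0.9208, 0.2553, -0.2947, 0.452], [0.0243, -0.7919, -0.6101, 0.9882], [0.0, 0.0, 0.0, 1.0]]}
side {'intrinsics': [[428.7717, 0.0, 317.6184], [0.0, 428.7717, 204.0698], [0.0, 0.0, 1.0]], 'extrinsics': [[0.7405, -0.4424, 0.5059, -0.1285], [-0.672, -0.5011, 0.5453, -0.73], [0.0123, -0.7438, -0.6683, 1.0144], [0.0, 0.0, 0.0, 1.0]]}
wrist {'intrinsics': [[309.7069, 0.0, 322.9331], [0.0, 309.7069, 197.7557], [0.0, 0.0, 1.0]], 'T_tool_cam': [[0.0006, -0.9669, -0.2553, 0.0691], [1.0, 0.0004, 0.0006, -0.0004], [-0.0005, -0.2553, 0.9669, -0.1622], [0.0, 0.0, 0.0, 1.0]]}
```

View pics/scene0.png

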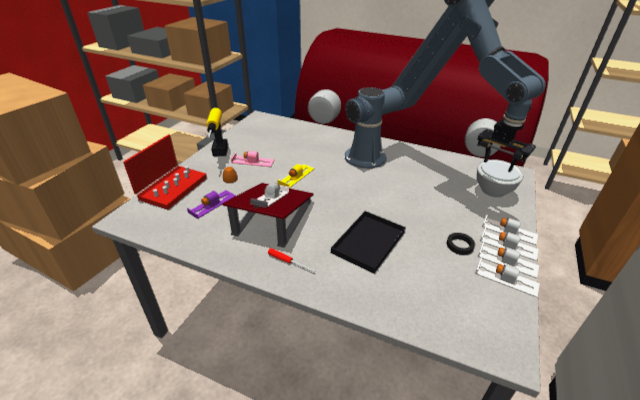

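View pics/side0.png

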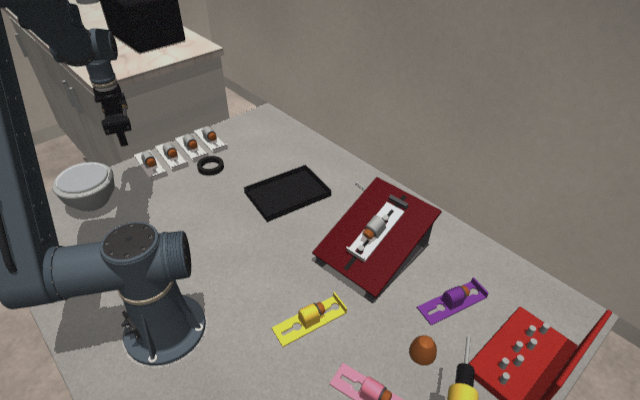

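Candidates for the lamp:
- White lamp on the sloping dark red panel: scene (272,192), side (372,232).
- Yellow, purple and pink look-alikes: scene (298,175), (212,203), (252,158).
- Four white lamps lying on the bench: scene (508,225) to (508,272).

The description (on studs, on the sloping panel) picks the first. I'll check it in a close crop.

Run:
```python
import cv2, numpy as np, pickle
s,d=pickle.load(open("d0.pkl","rb"))
a=d["side"]["pixels"][165:305,230:450]; b=d["scene"]["pixels"][150:280,210:430]
f=lambda i:cv2.resize(i,None,fx=3.6,fy=2.1*1.0,interpolation=3)
a=cv2.resize(a,None,fx=2.1,fy=2.1,interpolation=3); b=cv2.resize(b,None,fx=2.1,fy=2.1,interpolation=3)
cv2.imwrite("pics/crop1.png",cv2.vconcat([a,b]))
for n,box in(("side",(300,170,450,310)),("scene",(220,170,325,250))):
    p=d[n]["pixels"].astype(int); B,G,R=p[...,0],p[...,1],p[...,2]
    m=((R>55)&(R>3*G)&(R>3*B)).astype(np.uint8)
    k=np.zeros_like(m); x0,y0,x1,y1=box; k[y0:y1,x0:x1]=m[y0:y1,x0:x1]
    c=max(cv2.findContours(k,0,1)[0],key=cv2.contourArea)
    h=cv2.convexHull(c); print(n,cv2.contourArea(h),cv2.approxPolyN(h,4).reshape(-1,2).tolist() if hasattr(cv2,'approxPolyN') else cv2.approxPolyDP(h,6,True).reshape(-1,2).tolist(), cv2.approxPolyDP(h,4,True).reshape(-1,2).tolist())
    # tray
    v=p.max(2); k=(v<50).astype(np.uint8)
    x0,y0,x1,y1=(235,160,340,225) if n=="side" else (325,205,412,275)
    t=np.zeros_like(k); t[y0:y1,x0:x1]=k[y0:y1,x0:x1]
    c=max(cv2.findContours(t,0,1)[0],key=cv2.contourArea); h=cv2.convexHull(c)
    print("tray",cv2.approxPolyDP(h,3,True).reshape(-1,2).tolist())
```

```text
side 3156.0 [[397, 188], [346, 275], [312, 253], [377, 177]] [[378, 178], [396, 190], [345, 274], [313, 252]]
tray [[330, 190], [328, 196], [267, 221], [245, 187], [305, 166]]
scene 1727.0 [[313, 193], [283, 218], [221, 204], [261, 183]] [[312, 194], [283, 218], [223, 204], [260, 184]]
tray [[364, 212], [404, 227], [374, 272], [331, 252]]
```

View pics/crop1.png

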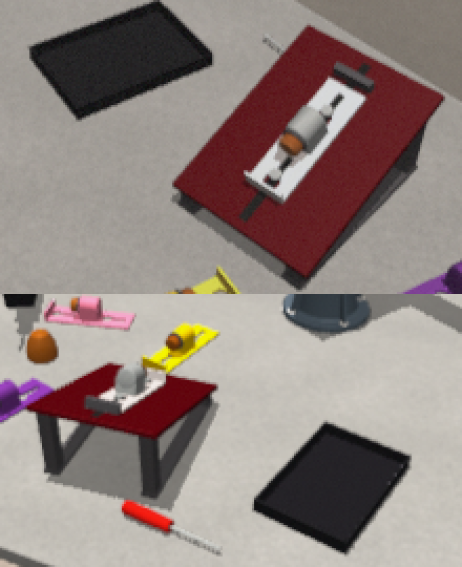

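The crop confirms it: a white-plated lamp with chrome housing and amber lens sits on the dark red panel. In the side view the stop bar (399,201) is at the upper end and the lip (357,254) at the lower end.

```bash
cat > h.py <<'E'
import numpy as np, cv2, pickle
from scipy.optimize import least_squares
from scipy.spatial.transform import Rotation as Ro
def proj(c,P):
    E=c["extrinsics"]; K=c["intrinsics"]; q=(np.asarray(P)-E[:3,3])@E[:3,:3]
    return (q/q[:,2:])[:,:2]*[K[0,0],K[1,1]]+K[:2,2]
def wproj(c,s,P):
    T=c["T_tool_cam"]; K=c["intrinsics"]; t=(np.asarray(P)-s["position"])@s["tcp_rot"]
    q=(t-T[:3,3])@T[:3,:3]; r=np.linalg.norm(q[:,:2],axis=1); th=np.arctan2(r,q[:,2])
    return K[:2,2]+K[0,0]*(th/r)[:,None]*q[:,:2]
def wray(c,s,uv,p0,n):
    "pixel -> point on plane (p0,n)"
    T=c["T_tool_cam"]; K=c["intrinsics"]; d=(np.asarray(uv,float)-K[:2,2])/K[0,0]; th=np.linalg.norm(d)
    v=np.r_[np.sin(th)*d/th,np.cos(th)]; R=s["tcp_rot"]; v=R@T[:3,:3]@v; o=s["position"]+R@T[:3,3]
    return o+v*((p0-o)@n)/(v@n)
def panelR(yaw): return Ro.from_euler('ZY',[yaw,-20],degrees=True).as_matrix()
E
python3 - <<'E'
from h import *
s,d=pickle.load(open("d0.pkl","rb"))
C=np.array([[.165,.12,0],[.165,-.12,0],[-.165,.12,0],[-.165,-.12,0]])
uv={"side":np.array([[376.7,177],[441,211.7],[312.9,253.3],[375.7,293]]),"scene":np.array([[283.8,216.5],[224.3,203.8],[313.3,193],[263,182.5]])}
f=lambda p:np.concatenate([(proj(d[n],np.r_[p[:2],.1]+C@panelR(p[2]).T)-uv[n]).ravel() for n in uv])
r=least_squares(f,[.7,-.1,0]);print("panel",r.x.round(4),r.fun.round(1))
T=np.array([[.13,.09,.028],[.13,-.09,.028],[-.13,.09,.028],[-.13,-.09,.028]])
# tray rim corners, scene order around
tv={"scene":np.array([[364,212],[404,227],[374,270],[332,250]]),"side":np.array([[330,188],[267,216],[245,187],[305,166]])}
def ray(c,uv,z):
    E=c["extrinsics"];v=E[:3,:3]@np.linalg.inv(c["intrinsics"])@np.r_[uv,1];return E[:3,3]+v*(z-E[2,3])/v[2]
for n in tv:
    P=np.array([ray(d[n],u,.028) for u in tv[n]]);print(n,P.round(3).tolist(),P.mean(0).round(4))
E
```

```text
panel [ 0.6139 -0.1861  5.6463] [-0.9 -1.7  0.1 -2.3 -2.1 -2.1 -0.7  2.8  0.2  0.1 -3.2 -1.2 -0.1 -0.2
 -2.  -0.4]
scene [[0.462, 0.149, 0.028], [0.485, 0.319, 0.028], [0.746, 0.279, 0.028], [0.716, 0.114, 0.028]] [0.6022 0.2154 0.028 ]
side [[0.71, 0.109, 0.028], [0.452, 0.142, 0.028], [0.484, 0.315, 0.028], [0.728, 0.268, 0.028]] [0.5934 0.2086 0.028 ]
```

```bash
cat >> h.py <<'E'
def goto(s,P,R):
    R0=s["tcp_rot"]; return ((P-s["position"])@R0).round(4).tolist(), Ro.from_matrix(R0.T@R).as_rotvec().round(4).tolist()
def toolR(yaw): return panelR(yaw)@np.diag([-1,1,-1.])
E
python3 - <<'E'
from h import *
from rig import telemetry
s=telemetry.read_state()
L=panelR(5.6); P=np.array([.614,-.186,.1])+L[:,2]*.14
print(P,goto(s,P,toolR(5.6)))
E
```

```text
[ 0.56634571 -0.19067254  0.23155697] ([-0.5976, -0.6142, -0.0089], [-0.0783, -0.3441, -0.4348])
```

Call:
servo_tool:
  targets:
    - [[-0.04,-0.04,-0.03],[0,0,0]]
    - [[-0.3,-0.31,-0.03],[-0.04,-0.17,-0.22]]
    - [[-0.3,-0.31,-0.03],[-0.04,-0.17,-0.22]]
    - [[-0.3,-0.31,-0.03],[-0.04,-0.17,-0.22]]
    - [[-0.3,-0.31,-0.03],[-0.04,-0.17,-0.22]]
    - [[-0.3,-0.31,-0.03],[-0.04,-0.17,-0.22]]
    - [[-0.3,-0.31,-0.03],[-0.04,-0.17,-0.22]]
    - [[-0.598,-0.614,-0.01],[-0.078,-0.344,-0.435]]
    - [[-0.598,-0.614,-0.01],[-0.078,-0.344,-0.435]]
    - [[-0.598,-0.614,-0.01],[-0.078,-0.344,-0.435]]
    - [[-0.598,-0.614,-0.01],[-0.078,-0.344,-0.435]]
    - [[-0.598,-0.614,-0.01],[-0.078,-0.344,-0.435]]
  gripper: 0.07

```text
time_s: 1.65
position: [0.5069, -0.0596, 0.239]
tcp_rot: [[-0.935, -0.097, 0.341], [-0.091, 0.995, 0.035], [-0.343, 0.001, -0.939]]
force: [1.0, 0.8, 0.7]
opening: 0.802
```

Run:
```python
from h import *
from rig import telemetry
s=telemetry.read_state()
L=panelR(5.6); P=np.array([.614,-.186,.1])+L[:,2]*.14
print(goto(s,P,toolR(5.6)))
```

```text
([-0.0411, -0.1363, 0.0227], [0.0011, 0.0011, -0.001])
```

Call:
servo_tool:
  targets:
    - [[-0.041,-0.136,0.022],[0,0,0]]
    - [[-0.041,-0.136,0.022],[0,0,0]]
    - [[-0.041,-0.136,0.022],[0,0,0]]
    - [[-0.041,-0.136,0.022],[0,0,0]]
    - [[-0.041,-0.136,0.022],[0,0,0]]

```text
time_s: 2.28
position: [0.5644, -0.1861, 0.2317]
tcp_rot: [[-0.936, -0.099, 0.339], [-0.092, 0.995, 0.037], [-0.341, 0.003, -0.94]]
force: [0.0, 0.7, 0.5]
opening: 0.806
```

Run:
```python
from h import *
from rig import telemetry,eyes
s=telemetry.read_state(); c=eyes.capture("wrist"); pickle.dump((s,c),open("w1.pkl","wb"))
print(s["position"],s["force"])
L=panelR(5.6); P0=np.array([.614,-.186,.1])
im=c["pixels"].copy()
print(wproj(c,s,[P0+L@np.array(q) for q in [(0,0,.028),(-.1,0,.012),(-.1,.032,.024),(-.1,-.032,.024),(.1,.032,.005),(.1,-.032,.005)]]).round(0).tolist())
cv2.imwrite("pics/w1.png",im)
```

```text
[ 0.56438621 -0.18606817  0.23170308] [0.04275531 0.73739466 0.50221579]
[[318.0, 196.0], [318.0, 87.0], [354.0, 86.0], [282.0, 86.0], [348.0, 279.0], [289.0, 279.0]]
```

View pics/w1.png

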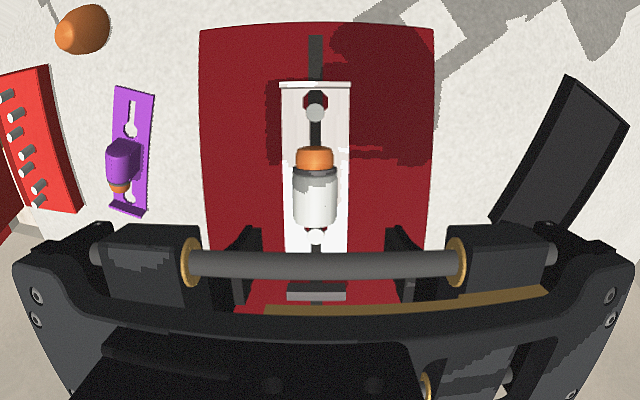

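Run:
```python
from h import *
s,c=pickle.load(open("w1.pkl","rb"))
L=panelR(5.6); P0=np.array([.614,-.186,.1])
p=c["pixels"].astype(int); G=cv2.GaussianBlur(c["pixels"],(3,3),0)[...,1].astype(int)
def edge(v,rng):
    r=G[v,rng[0]:rng[1]]; g=np.abs(np.diff(r)); return rng[0]+g.argmax()+.5, g.max()
Lx=[];M=[]
for v in list(range(95,140,4))+list(range(235,248,3)):
    a,ga=edge(v,(265,298)); b,gb=edge(v,(338,362))
    q=[L.T@(wray(c,s,(u,v),P0+L[:,2]*.005,L[:,2])-P0) for u in(a,b)]
    M.append((v,a,b,*(1e3*np.r_[q[0][:2],q[1][:2]]).round(1)))
M=np.array(M);print(M)
mid=(M[:,4]+M[:,6])/2;print(np.polyfit(M[:,3],mid,1))
# lip top edge outer
for u in(295,305,325,335):
    col=G[70:100,u]; print(u,col.tolist())
    for v in(81,):
        print((L.T@(wray(c,s,(u,v),P0+L[:,2]*.024,L[:,2])-P0)*1e3).round(1))
```

```text
[[ 95.  281.5 349.5 -93.3 -34.6 -93.   30. ]
 [ 99.  281.5 349.5 -89.4 -34.6 -89.1  30.1]
 [103.  281.5 349.5 -85.5 -34.7 -85.3  30.1]
 [107.  281.5 349.5 -81.6 -34.7 -81.4  30.1]
 [111.  280.5 348.5 -77.8 -35.7 -77.5  29.2]
 [115.  280.5 348.5 -73.9 -35.7 -73.7  29.2]
 [119.  280.5 348.5 -70.1 -35.8 -69.8  29.2]
 [123.  280.5 348.5 -66.2 -35.8 -65.9  29.3]
 [127.  281.5 348.5 -62.3 -34.9 -62.1  29.3]
 [131.  281.5 348.5 -58.4 -34.9 -58.2  29.3]
 [135.  281.5 348.5 -54.6 -35.  -54.4  29.4]
 [139.  281.5 348.5 -50.7 -35.1 -50.5  29.4]
 [235.  283.5 346.5  47.8 -36.   47.7  29.3]
 [238.  284.5 346.5  51.1 -35.1  51.1  29.4]
 [241.  284.5 346.5  54.5 -35.2  54.5  29.5]
 [244.  284.5 346.5  58.  -35.4  57.9  29.6]
 [247.  284.5 346.5  61.4 -35.5  61.3  29.7]]
[-1.89836620e-03 -2.90717261e+00]
295 [36, 37, 38, 37, 35, 36, 36, 35, 31, 20, 62, 176, 245, 250, 249, 251, 221, 153, 143, 200, 228, 225, 224, 225, 224, 224, 224, 224, 224, 225]
[-104.3  -20.1   24. ]
305 [37, 38, 37, 36, 36, 36, 35, 31, 24, 14, 67, 190, 253, 250, 248, 251, 219, 155, 157, 210, 231, 230, 230, 211, 166, 102, 49, 28, 25, 23]
[-104.1  -11.2   24. ]
325 [30, 31, 31, 29, 29, 29, 28, 26, 26, 19, 54, 152, 218, 227, 226, 215, 173, 138, 167, 217, 232, 231, 232, 217, 170, 102, 49, 27, 24, 26]
[-104.1    6.6   24. ]
335 [28, 28, 28, 28, 28, 29, 30, 28, 24, 19, 42, 121, 197, 224, 226, 217, 178, 137, 159, 211, 227, 224, 223, 224, 224, 223, 223, 222, 223, 223]
[-104.1   15.4   24. ]
```

```bash
cat >> h.py <<'E'
L=panelR(5.6); P1=np.array([.614,-.186,.1])+L@np.array([-.004,-.0029,.0015])
E
python3 - <<'E'
from h import *
from rig import telemetry
s=telemetry.read_state()
for x,h in((.003,.07),(.003,.010)): print(goto(s,P1+L@np.array([x,0,h]),toolR(5.5)))
E
```

```text
([-0.0002, -0.0081, 0.0693], [0.004, -0.0007, 0.0027])
([-0.0002, -0.0083, 0.1293], [0.004, -0.0007, 0.0027])
```

Call:
servo_tool:
  targets:
    - [[0,-0.008,0.03],[0.004,0,0.003]]
    - [[0,-0.008,0.06],[0.004,0,0.003]]
    - [[0,-0.008,0.085],[0.004,0,0.003]]
    - [[0,-0.008,0.105],[0.004,0,0.003]]
    - [[0,-0.008,0.12],[0.004,0,0.003]]
    - [[0,-0.008,0.128],[0.004,0,0.003]]
    - [[0,-0.008,0.128],[0.004,0,0.003]]
    - [[0,-0.008,0.128],[0.004,0,0.003]]

```text
time_s: 3.32
position: [0.6104, -0.1922, 0.1126]
tcp_rot: [[-0.935, -0.093, 0.342], [-0.089, 0.996, 0.03], [-0.344, -0.002, -0.939]]
force: [0.6, 0.3, -0.3]
opening: 0.807
```

Run:
```python
from h import *
from rig import telemetry,eyes
s=telemetry.read_state(); c=eyes.capture("wrist"); d=eyes.capture("side"); e=eyes.capture("scene")
print(s["position"],s["force"],goto(s,P1+L@np.array([.003,0,.010]),toolR(5.5)))
a=cv2.resize(c["pixels"][60:400,180:460],(400,486)); b=cv2.resize(d["pixels"][165:295,310:445],(400,385),interpolation=2)
b=cv2.copyMakeBorder(b,0,101,0,0,0)
cv2.imwrite("pics/w2.png",cv2.hconcat([a,b]))
```

```text
[ 0.61039399 -0.19215782  0.11261449] [ 0.6377255   0.29771709 -0.27578463] ([0.0014, 0.0029, 0.0018], [-0.003, 0.0017, -0.0015])
```

View pics/w2.png

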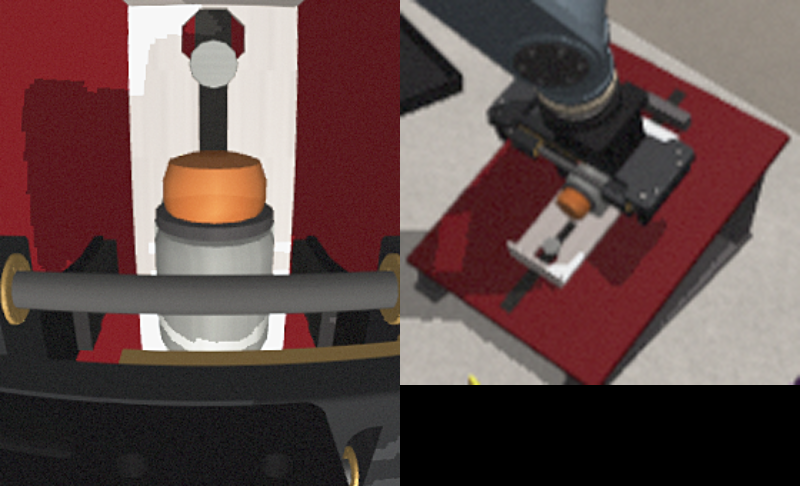

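Run:
```python
from h import *
from rig import eyes
c1=pickle.load(open("w1.pkl","rb"))[1]; c=eyes.capture("wrist"); pickle.dump(c,open("w2.pkl","wb"))
a,b=[cv2.resize(k["pixels"][210:330,200:440],None,fx=2.5,fy=2.3,interpolation=2) for k in (c1,c)]
cv2.imwrite("pics/w3.png",cv2.vconcat([a,b]))
```

```text
(no output)
```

View pics/w3.png

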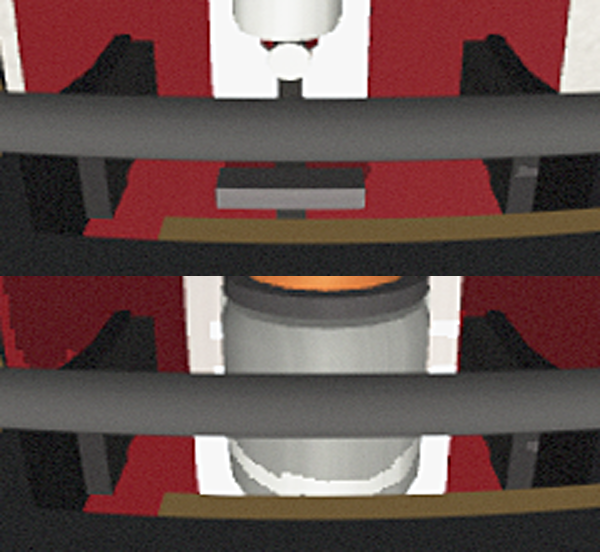

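Fingertip inner edges are symmetric about column 323.6 and the housing is centred on about column 330.4. So the tool needs about +3 mm in y before closing.

Call:
servo_tool:
  targets:
    - [[0.001,0.0015,0.001],[0,0,0]]
    - [[0.001,0.003,0.001],[0,0,0]]
    - [[0.001,0.003,0.001],[0,0,0]]
    - [[0.001,0.003,0.001],[0,0,0]]
  gripper: 0.044

```text
time_s: 4.03
position: [0.6094, -0.1889, 0.1107]
tcp_rot: [[-0.935, -0.094, 0.342], [-0.089, 0.996, 0.031], [-0.343, -0.002, -0.939]]
force: [-0.8, 0.1, 0.1]
opening: 0.522
```

Run:
```python
from h import *
from rig import eyes,telemetry
s=telemetry.read_state();c=eyes.capture("wrist")
print(s["position"],s["force"],goto(s,P1+L@np.array([.003,0,.010]),toolR(5.5)))
cv2.imwrite("pics/w4.png",cv2.resize(c["pixels"][190:330,220:420],None,fx=3.5,fy=3.5,interpolation=2))
```

```text
[ 0.60936071 -0.18894655  0.11070685] [-0.78722147  0.12732785  0.12632966] ([0.0001, -0.0004, 0.0002], [-0.0023, 0.0009, -0.0015])
```

View pics/w4.png

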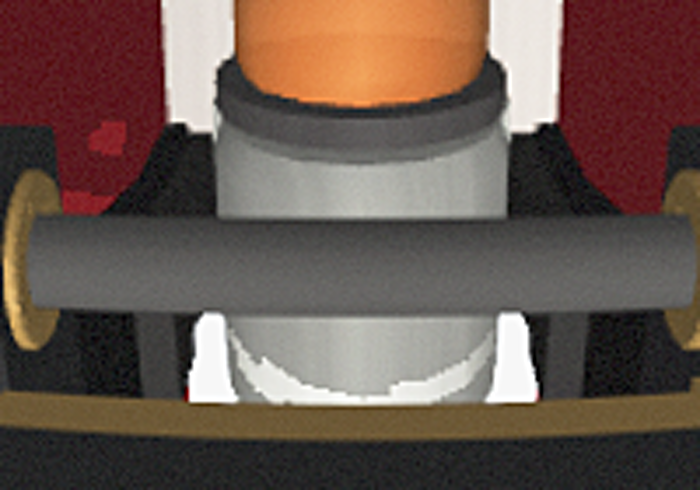

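The fingers now straddle the housing evenly, with white gaps at x 190–228 and 500–537 in the crop. Closing in small steps.

Call:
servo_tool:
  targets:
    - [[0,0,0],[0,0,0]]
    - [[0,0,0],[0,0,0]]
    - [[0,0,0],[0,0,0]]
  gripper: 0.041

```text
time_s: 4.45
position: [0.6093, -0.189, 0.1107]
tcp_rot: [[-0.935, -0.094, 0.341], [-0.088, 0.996, 0.031], [-0.343, -0.002, -0.939]]
force: [0.6, -0.1, -0.3]
opening: 0.474
```

Call:
servo_tool:
  targets:
    - [[0,0,0],[0,0,0]]
    - [[0,0,0],[0,0,0]]
    - [[0,0,0],[0,0,0]]
  gripper: 0.039

```text
time_s: 4.82
position: [0.6093, -0.1889, 0.1107]
tcp_rot: [[-0.935, -0.094, 0.341], [-0.089, 0.996, 0.031], [-0.343, -0.002, -0.939]]
force: [0.5, 0.6, -0.6]
opening: 0.46
```

Call:
servo_tool:
  targets:
    - [[0,0,0],[0,0,0]]
    - [[0,0,0],[0,0,0]]
    - [[0,0,0],[0,0,0]]
    - [[0,0,0],[0,0,0]]
  gripper: 0.03

```text
time_s: 5.32
position: [0.6093, -0.189, 0.1107]
tcp_rot: [[-0.935, -0.094, 0.341], [-0.088, 0.996, 0.031], [-0.343, -0.002, -0.939]]
force: [0.3, 0.8, 0.8]
opening: 0.451
```

Call:
servo_tool:
  targets:
    - [[-0.001,0,0],[0,0,0]]
    - [[-0.002,0,0],[0,0,0]]
    - [[-0.003,0,0],[0,0,0]]
    - [[-0.004,0,0],[0,0,0]]
    - [[-0.005,0,0],[0,0,0]]
    - [[-0.006,0,0],[0,0,0]]

```text
time_s: 6.08
position: [0.6123, -0.1878, 0.1118]
tcp_rot: [[-0.937, -0.094, 0.337], [-0.088, 0.996, 0.032], [-0.339, 0.001, -0.941]]
force: [-7.5, -1.2, 1.7]
opening: 0.459
```

Call:
servo_tool:
  targets:
    - [[0,0,-0.0003],[0,0,0]]
    - [[0,0,-0.0005],[0,0,0]]

```text
time_s: 6.32
position: [0.6142, -0.1881, 0.1126]
tcp_rot: [[-0.936, -0.093, 0.34], [-0.088, 0.996, 0.032], [-0.342, -0.0, -0.94]]
force: [-0.4, 0.6, -4.4]
opening: 0.455
```

Call:
servo_tool:
  targets:
    - [[-0.001,0,0],[0,0,0]]
    - [[-0.002,0,0],[0,0,0]]
    - [[-0.003,0,0],[0,0,0]]
    - [[-0.004,0,0],[0,0,0]]
    - [[-0.004,0,0],[0,0,0]]
    - [[-0.004,0,0],[0,0,0]]

```text
time_s: 7.08
position: [0.6185, -0.1881, 0.1146]
tcp_rot: [[-0.935, -0.094, 0.342], [-0.088, 0.996, 0.031], [-0.343, -0.002, -0.939]]
force: [-0.2, -0.1, -3.5]
opening: 0.46
```

Run:
```python
from h import *
from rig import eyes,telemetry
s=telemetry.read_state();c=eyes.capture("side");w=eyes.capture("wrist")
print(s["position"],s["force"],(s["force"]@L).round(1),((s["position"]-P1)@L*1e3).round(1))
d0=pickle.load(open("d0.pkl","rb"))[1]["side"]
a,b=[cv2.resize(k["pixels"][180:270,340:430],(390,390),interpolation=2) for k in (d0,c)]
cv2.imwrite("pics/s5.png",cv2.hconcat([a,b]))
```

```text
[ 0.61852438 -0.18808854  0.11463496] [-0.2263906  -0.10102359 -3.53752982] [-1.4 -0.1 -3.2] [13.   0.4 10.8]
```

View pics/s5.png

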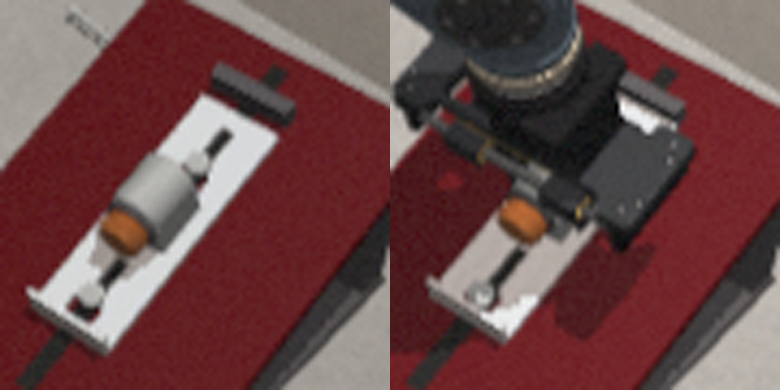

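Call:
servo_tool:
  targets:
    - [[-0.0007,0,0],[0,0,0]]
    - [[-0.0014,0,0],[0,0,0]]
    - [[-0.002,0,0],[0,0,0]]
    - [[-0.002,0,0],[0,0,0]]
    - [[-0.002,0,0],[0,0,0]]

```text
time_s: 7.8
position: [0.6186, -0.1878, 0.1145]
tcp_rot: [[-0.936, -0.094, 0.338], [-0.089, 0.996, 0.031], [-0.34, -0.0, -0.94]]
force: [-6.5, -2.6, -3.7]
opening: 0.456
```

Call:
servo_tool:
  targets:
    - [[-0.0005,0,0],[0,0,0]]
    - [[-0.001,0,0],[0,0,0]]
    - [[-0.0015,0,0],[0,0,0]]
    - [[-0.0015,0,0],[0,0,0]]
    - [[-0.0015,0,0],[0,0,0]]

```text
time_s: 8.43
position: [0.6187, -0.1876, 0.1144]
tcp_rot: [[-0.937, -0.094, 0.336], [-0.089, 0.996, 0.032], [-0.338, 0.0, -0.941]]
force: [-8.4, -4.4, -2.6]
opening: 0.456
```

Run:
```python
from h import *
from rig import eyes,telemetry
s=telemetry.read_state();c=eyes.capture("wrist");d=eyes.capture("side")
print((s["force"]@L).round(1),((s["position"]-P1)@L*1e3).round(1))
a=cv2.resize(c["pixels"][50:160,260:375],(418,400),interpolation=2); b=cv2.resize(d["pixels"][190:220,380:415],(380,326),interpolation=2)
cv2.imwrite("pics/w6.png",cv2.hconcat([a,cv2.copyMakeBorder(b,0,74,0,0,0)]))
```

```text
[-9.1 -3.6  0.6] [13.1  0.8 10.5]
```

View pics/w6.png

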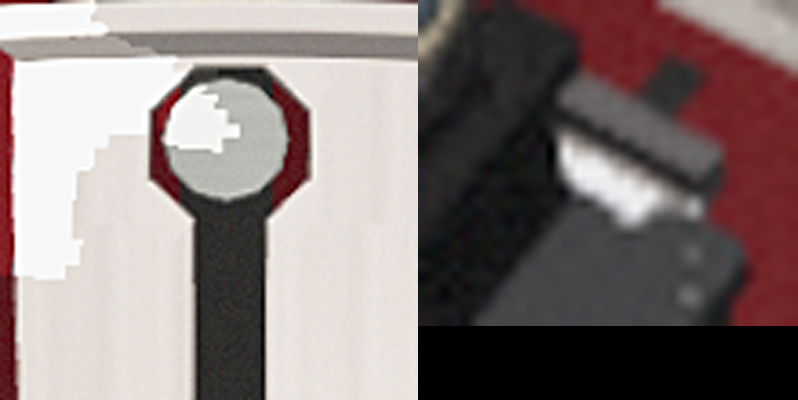

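The head stands inside the wide hole: hole centre about (230,145), head centre about (226,140) in the crop. The plate is against the stop bar. I'll relax the push, then lift.

Call:
servo_tool:
  targets:
    - [[0.0015,0,0],[0,0,0]]
    - [[0.003,0,0],[0,0,0]]
    - [[0.003,0,0],[0,0,0]]
    - [[0.003,0,0],[0,0,0]]

```text
time_s: 9.02
position: [0.6186, -0.1878, 0.1145]
tcp_rot: [[-0.936, -0.094, 0.341], [-0.089, 0.996, 0.031], [-0.342, -0.001, -0.94]]
force: [-3.8, -1.1, -4.4]
opening: 0.456
```

Call:
servo_tool:
  targets:
    - [[0.0005,0,-0.001],[0,0,0]]
    - [[0.0005,0,-0.002],[0,0,0]]
    - [[0.0005,0,-0.003],[0,0,0]]
    - [[0.0005,0,-0.004],[0,0,0]]
    - [[0.0005,0,-0.004],[0,0,0]]
    - [[0.0005,0,-0.004],[0,0,0]]

```text
time_s: 9.78
position: [0.6172, -0.1882, 0.1185]
tcp_rot: [[-0.935, -0.094, 0.342], [-0.088, 0.996, 0.031], [-0.343, -0.002, -0.939]]
force: [-1.4, 0.5, -4.5]
opening: 0.46
```

Call:
servo_tool:
  targets:
    - [[0,0,-0.002],[0,0,0]]
    - [[0,0,-0.004],[0,0,0]]
    - [[0,0,-0.006],[0,0,0]]
    - [[0,0,-0.009],[0,0,0]]
    - [[0,0,-0.013],[0,0,0]]
    - [[0,0,-0.018],[0,0,0]]
    - [[0,0,-0.025],[0,0,0]]
    - [[0,0,-0.035],[0,0,0]]
    - [[0,0,-0.05],[0,0,0]]
    - [[0,0,-0.07],[0,0,0]]
    - [[0,0,-0.09],[0,0,0]]
    - [[0,0,-0.1],[0,0,0]]

```text
time_s: 11.28
position: [0.583, -0.1918, 0.2146]
tcp_rot: [[-0.934, -0.093, 0.344], [-0.089, 0.996, 0.029], [-0.345, -0.004, -0.939]]
force: [0.3, 0.7, -4.1]
opening: 0.454
```

Run:
```python
from h import *
from rig import telemetry
s=telemetry.read_state()
print(s["force"],((s["position"]-P1)@L*1e3).round(1))
# tray rim, both views -> rectangle fit; rim z .028
d=pickle.load(open("d0.pkl","rb"))[1]
tv={"scene":np.array([[364,212],[404,227],[374,270],[332,250]]),"side":np.array([[305,166],[0,0],[267,216],[245,187]])}
T=np.array([[-.13,-.09],[-.13,.09],[.13,.09],[.13,-.09]])
S={"scene":np.array([[364,212],[404,227],[374,270],[332,250]]),"side":np.array([[267,216],[245,187],[305,166],[330,188.5]])}
def f(p):
    R=Ro.from_euler('z',p[2],degrees=True).as_matrix(); P=np.c_[T,np.full(4,.028)]@R.T+np.r_[p[:2],0]
    return np.concatenate([(proj(d[n],P)-S[n]).ravel() for n in S])
r=least_squares(f,[.6,.21,-8]);print(r.x.round(4),r.fun.round(1))
# target: lamp level, lamp x along tray x; grasp offset: tool TCP relative lamp frame
yaw=r.x[2]; R=Ro.from_euler('z',yaw,degrees=True).as_matrix()
# lamp frame in tool: TCP at lamp (+.003,0,.0105 above underside)
tR=R@np.diag([-1,1,-1.])
for z in (.13,.005+.0105): print(np.r_[r.x[:2],z],goto(s,np.r_[r.x[:2],0]+R@np.r_[.003,0,0]+[0,0,z],tR))
```

```text
[ 0.33348676  0.69349124 -4.10969031] [ 13.7   0.2 116.9]
[ 0.5974  0.213  -9.0157] [-0.6 -1.3  0.9 -0.1  1.1 -0.9 -2.1 -1.5  0.4 -0.8 -1.4 -0.8 -0.1 -2.9
  1.5 -0. ]
[0.59743349 0.21303672 0.13      ] ([-0.023, 0.4012, 0.097], [0.0406, 0.3507, 0.2488])
[0.59743349 0.21303672 0.0155    ] ([0.0165, 0.4017, 0.2045], [0.0406, 0.3507, 0.2488])
```

Call:
servo_tool:
  targets:
    - [[-0.003,0.02,0.0],[0,0.0,0]]
    - [[-0.005,0.05,0.002],[0.003,0.02,0.02]]
    - [[-0.009,0.08,0.005],[0.006,0.05,0.04]]
    - [[-0.014,0.12,0.008],[0.01,0.09,0.06]]
    - [[-0.019,0.16,0.012],[0.015,0.13,0.09]]
    - [[-0.023,0.2,0.015],[0.02,0.17,0.12]]
    - [[-0.028,0.24,0.018],[0.024,0.21,0.15]]
    - [[-0.033,0.28,0.021],[0.028,0.25,0.18]]
    - [[-0.038,0.32,0.024],[0.033,0.29,0.21]]
    - [[-0.042,0.36,0.027],[0.037,0.32,0.23]]
    - [[-0.045,0.39,0.03],[0.04,0.345,0.245]]
    - [[-0.047,0.401,0.031],[0.041,0.351,0.249]]

```text
time_s: 12.78
position: [0.6001, 0.2148, 0.1986]
tcp_rot: [[-0.988, 0.155, -0.002], [0.155, 0.988, 0.002], [0.003, 0.002, -1.0]]
force: [-0.5, 0.1, -4.7]
opening: 0.453
```

Call:
servo_tool:
  targets:
    - [[0,0,0],[0,0,0]]
    - [[0,0,0],[0,0,0]]
    - [[0,0,0],[0,0,0]]

```text
time_s: 13.15
position: [0.6, 0.2118, 0.1988]
tcp_rot: [[-0.987, 0.158, -0.003], [0.158, 0.987, 0.001], [0.003, 0.001, -1.0]]
force: [-1.4, -0.3, -4.0]
opening: 0.46
```

Run:
```python
from h import *
from rig import telemetry,eyes
s=telemetry.read_state()
print(s["position"],s["tcp_rot"].round(4).tolist(),s["force"])
R=Ro.from_euler('z',-9,degrees=True).as_matrix();tR=R@np.diag([-1,1,-1.])
for z in (.06,.03,.0155): print(goto(s,np.r_[.5974,.213,0]+R@np.r_[.003,0,0]+[0,0,z],tR))
w=eyes.capture("wrist");e=eyes.capture("scene")
cv2.imwrite("pics/w7.png",cv2.hconcat([cv2.resize(w["pixels"],(480,300)),cv2.resize(e["pixels"][150:290,300:440],(300,300))]))
```

```text
[0.60000256 0.21180706 0.19880633] [[-0.9874, 0.1581, -0.0027], [0.1581, 0.9874, 0.0011], [0.0028, 0.0007, -1.0]] [-1.43630759 -0.33028428 -3.99533036]
([-0.0006, 0.0007, 0.1388], [0.0007, -0.0028, -0.0017])
([-0.0007, 0.0007, 0.1688], [0.0007, -0.0028, -0.0017])
([-0.0008, 0.0006, 0.1833], [0.0007, -0.0028, -0.0017])
```

View pics/w7.png

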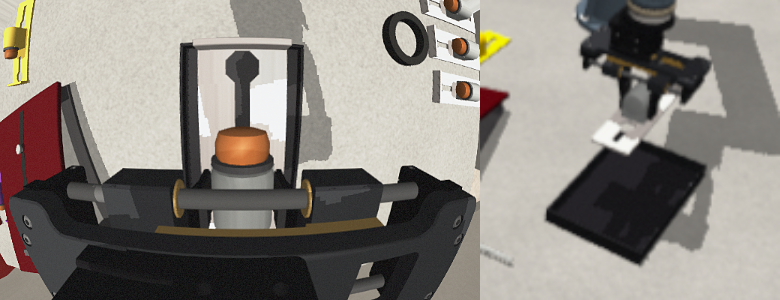

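The lamp hangs centred over the tray, parallel to its side walls (wrist view columns about 187 and 297). Lowering.

Call:
servo_tool:
  targets:
    - [[0,0,0.015],[0,-0.002,0]]
    - [[0,0,0.035],[0,-0.003,0]]
    - [[0,0,0.06],[0,-0.003,0]]
    - [[0,0,0.085],[0,-0.003,0]]
    - [[0,0,0.11],[0,-0.003,0]]
    - [[0,0,0.13],[0,-0.003,0]]
    - [[0,0,0.145],[0,-0.003,0]]
    - [[0,0,0.155],[0,-0.003,0]]
    - [[0,0,0.162],[0,-0.003,0]]
    - [[0,0,0.168],[0,-0.003,0]]
    - [[0,0,0.17],[0,-0.003,0]]
    - [[0,0,0.17],[0,-0.003,0]]

```text
time_s: 14.75
position: [0.5997, 0.2134, 0.0289]
tcp_rot: [[-0.988, 0.157, 0.001], [0.157, 0.988, 0.001], [-0.001, 0.001, -1.0]]
force: [-0.4, -0.6, -3.4]
opening: 0.456
```

Call:
servo_tool:
  targets:
    - [[0,0,0.001],[0,0,0]]
    - [[0,0,0.002],[0,0,0]]
    - [[0,0,0.004],[0,0,0]]
    - [[0,0,0.006],[0,0,0]]
    - [[0,0,0.008],[0,0,0]]
    - [[0,0,0.01],[0,0,0]]
    - [[0,0,0.01],[0,0,0]]
    - [[0,0,0.01],[0,0,0]]

```text
time_s: 15.75
position: [0.5996, 0.2133, 0.0186]
tcp_rot: [[-0.988, 0.157, 0.0], [0.157, 0.988, 0.001], [-0.0, 0.001, -1.0]]
force: [0.6, -0.6, -3.8]
opening: 0.453
```

Call:
servo_tool:
  targets:
    - [[0,0,0.0005],[0,0,0]]
    - [[0,0,0.001],[0,0,0]]
    - [[0,0,0.0015],[0,0,0]]
    - [[0,0,0.002],[0,0,0]]
    - [[0,0,0.002],[0,0,0]]

```text
time_s: 16.38
position: [0.5995, 0.2133, 0.0166]
tcp_rot: [[-0.988, 0.157, 0.0], [0.157, 0.988, 0.001], [-0.0, 0.001, -1.0]]
force: [-0.3, 0.7, -3.4]
opening: 0.459
```

Call:
servo_tool:
  targets:
    - [[0,0,0.0005],[0,0,0]]
    - [[0,0,0.001],[0,0,0]]
    - [[0,0,0.0015],[0,0,0]]
    - [[0,0,0.0015],[0,0,0]]

```text
time_s: 16.88
position: [0.5995, 0.2133, 0.0153]
tcp_rot: [[-0.988, 0.157, 0.0], [0.157, 0.988, 0.001], [-0.0, 0.001, -1.0]]
force: [-0.7, -0.0, -2.6]
opening: 0.455
```

Call:
servo_tool:
  targets:
    - [[0,0,0.0005],[0,0,0]]
    - [[0,0,0.001],[0,0,0]]
    - [[0,0,0.001],[0,0,0]]
    - [[0,0,0.001],[0,0,0]]

```text
time_s: 17.38
position: [0.5996, 0.2133, 0.0152]
tcp_rot: [[-0.988, 0.156, 0.001], [0.156, 0.988, 0.001], [-0.0, 0.001, -1.0]]
force: [-2.5, -1.1, 5.1]
opening: 0.455
```

Contact with the floor: z stopped at 0.0152 and the force turned to +5 N. I'll open and back away.

Call:
servo_tool:
  targets:
    - [[0,0,-0.0005],[0,0,0]]
    - [[0,0,-0.0005],[0,0,0]]
    - [[0,0,-0.0005],[0,0,0]]
    - [[0,0,-0.0005],[0,0,0]]
    - [[0,0,-0.0005],[0,0,0]]
  gripper: 0.065

```text
time_s: 18.0
position: [0.5996, 0.2133, 0.0145]
tcp_rot: [[-0.988, 0.157, 0.0], [0.157, 0.988, 0.001], [-0.0, 0.001, -1.0]]
force: [-0.5, -0.4, -0.4]
opening: 0.742
```

Call:
servo_tool:
  targets:
    - [[0,0,-0.01],[0,0,0]]
    - [[0,0,-0.025],[0,0,0]]
    - [[0,0,-0.05],[0,0,0]]
    - [[0,0,-0.08],[0,0,0]]
    - [[0,0,-0.12],[0,0,0]]
    - [[0,0,-0.16],[0,0,0]]
    - [[0,0,-0.19],[0,0,0]]
    - [[0,0,-0.2],[0,0,0]]
    - [[0,0,-0.2],[0,0,0]]

```text
time_s: 19.12
position: [0.5995, 0.2132, 0.2154]
tcp_rot: [[-0.988, 0.157, 0.002], [0.157, 0.988, 0.001], [-0.002, 0.001, -1.0]]
force: [0.1, -0.3, -0.4]
opening: 0.746
```

Run:
```python
from h import *
from rig import telemetry,eyes
s=telemetry.read_state(); print(s["position"],s["opening"],s["force"])
w=eyes.capture("wrist");e=eyes.capture("side")
cv2.imwrite("pics/w8.png",cv2.hconcat([cv2.resize(w["pixels"],(400,250)),cv2.resize(e["pixels"][80:330,180:580],(400,250))]))
```

```text
[0.59954372 0.21316677 0.21542549] 0.74569273729201 [ 0.10348956 -0.32311894 -0.3860802 ]
```

View pics/w8.png

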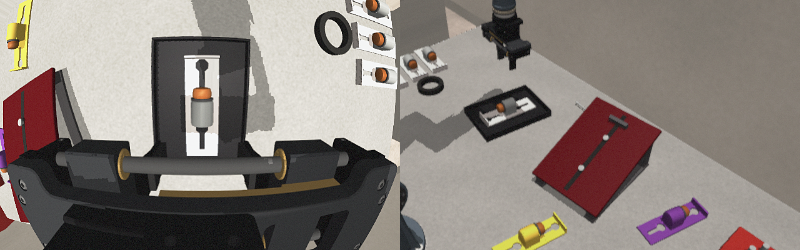

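The lamp lies flat and centred in the tray at wrist (200,105) and side (506,107). The panel is empty and the gripper is clear. Handing in.

```bash
python3 -c "
from rig import order
print(order.hand_in())"
```

```text
the job is handed in; nothing more can be done
None
```

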